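# Stand the solvent bottles in their drip dishes

## Task

Before the chromatograph is started, stand each of the four screw-capped solvent bottles in the drip dish of its own size: the smallest bottle in the smallest dish, the next in the next, and so on up to the largest in the largest, each upright and flat on the floor of its dish. They are glass: keep them upright as you carry them and set them down rather than drop them. Leave the two conical flasks standing where they are.

Things in the scene. Friction and masses are not known exactly. Their poses are not given: they have to be found in the camera images.
- bottle_tiny_mid (a point): The smallest of four upright round amber glass bottles with white screw caps: 28 mm diameter, 52 mm tall with the cap. Straight wall from its underside up to 34 mm, above it a shoulder, then the cap (21 mm diameter). This point is on its axis, half-way up, 26 mm above its underside; z is up along its axis. Loose, roughly 50 g.
- bottle_small_mid (a point): The second smallest of four upright round amber glass bottles with white screw caps: 38 mm diameter, 62 mm tall with the cap. Straight wall from its underside up to 40 mm, above it a shoulder, then the cap (28 mm diameter). This point is on its axis, half-way up, 31 mm above its underside; z is up along its axis. Loose, roughly 90 g.
- bottle_medium_mid (a point): The second largest of four upright round amber glass bottles with white screw caps: 50 mm diameter, 74 mm tall with the cap. Straight wall from its underside up to 48 mm, above it a shoulder, then the cap (37 mm diameter). This point is on its axis, half-way up, 37 mm above its underside; z is up along its axis. Loose, roughly 160 g.
- bottle_large_mid (a point): The largest of four upright round amber glass bottles with white screw caps: 62 mm diameter, 86 mm tall with the cap. Straight wall from its underside up to 56 mm, above it a shoulder, then the cap (46 mm diameter). This point is on its axis, half-way up, 43 mm above its underside; z is up along its axis. Loose, roughly 280 g.
- dish_tiny: The smallest of four flat round grey drip dishes fixed to the bench: 44 mm inside diameter, 52 mm outside, rim 12 mm high, wall 4 mm, inner floor 4 mm above the bench. Origin at the centre of its underside, at bench height; z up.
- dish_small: The second smallest of four flat round grey drip dishes fixed to the bench: 56 mm inside diameter, 64 mm outside, rim 12 mm high, wall 4 mm, inner floor 4 mm above the bench. Origin at the centre of its underside, at bench height; z up.
- dish_medium: The second largest of four flat round grey drip dishes fixed to the bench: 70 mm inside diameter, 78 mm outside, rim 12 mm high, wall 4 mm, inner floor 4 mm above the bench. Origin at the centre of its underside, at bench height; z up.
- dish_large: The largest of four flat round grey drip dishes fixed to the bench: 88 mm inside diameter, 96 mm outside, rim 12 mm high, wall 4 mm, inner floor 4 mm above the bench. Origin at the centre of its underside, at bench height; z up.
- flask_a_mid (a point): One of two alike conical amber flasks with a cork stopper, standing among the bottles; to be left alone. 56 mm diameter at the foot, narrowing to a 24 mm neck at 56 mm, 90 mm tall with the cork. This point is on its axis, half-way up, 45 mm above its underside. Loose, about 100 g.
- flask_b_mid (a point): One of two alike conical amber flasks with a cork stopper, standing among the bottles; to be left alone. 56 mm diameter at the foot, narrowing to a 24 mm neck at 56 mm, 90 mm tall with the cork. This point is on its axis, half-way up, 45 mm above its underside. Loose, about 100 g.
Not all that is in view belongs to the job. What is shaped like the dish_small but blue or green is not meant.

How it is judged:
At the end, for the whole second after the job is handed in: Every bottle stands upright (within 6 degrees), at rest and released, on the floor of the dish of the same size rank (centre within 11, 12, 13 and 16 mm of the dish's centre, smallest to largest, which standing inside the rim ensures); both flasks stand within 3 cm of where they were (horizontal distance between bottle_tiny_mid and dish_tiny below 0.011 m and height (world z) of bottle_tiny_mid between 0.026 and 0.034 m and angle between each of bottle_tiny_mid, bottle_small_mid, bottle_medium_mid, bottle_large_mid, flask_a_mid, flask_b_mid's own z axis and vertical below 0.1 rad and linear speed of each of bottle_tiny, bottle_small, bottle_medium, bottle_large below 0.02 m/s and horizontal distance between bottle_small_mid and dish_small below 0.012 m and height (world z) of bottle_small_mid between 0.031 and 0.039 m and horizontal distance between bottle_medium_mid and dish_medium below 0.013 m and height (world z) of bottle_medium_mid between 0.037 and 0.045 m and horizontal distance between bottle_large_mid and dish_large below 0.016 m and height (world z) of bottle_large_mid between 0.043 and 0.051 m and distance of each of flask_a_mid, flask_b_mid from where it was at the start of the episode below 0.03 m); the robot touches nothing.
It fails at once if a bottle is tipped more than 40 degrees (angle between any of bottle_tiny_mid, bottle_small_mid, bottle_medium_mid, bottle_large_mid's own z axis and vertical above 0.7 rad).
It fails at once if a bottle is let go in the air, more than about 3 cm above where it should stand ((height (world z) of bottle_tiny_mid above 0.061 m and contact force between bottle_tiny and the fingers below 0.05 N) or (height (world z) of bottle_small_mid above 0.066 m and contact force between bottle_small and the fingers below 0.05 N) or (height (world z) of bottle_medium_mid above 0.072 m and contact force between bottle_medium and the fingers below 0.05 N) or (height (world z) of bottle_large_mid above 0.078 m and contact force between bottle_large and the fingers below 0.05 N)).
It fails at once if a flask is shifted by more than 3 cm or tipped ((distance of flask_a_mid from where it was at the start of the episode above 0.03 m or angle between flask_a_mid's own z axis and vertical above 0.5 rad) or (distance of flask_b_mid from where it was at the start of the episode above 0.03 m or angle between flask_b_mid's own z axis and vertical above 0.5 rad)).
It also fails if it takes over 106 s, if anything falls off the work surface, if the arm or the gripper's body presses on something with over 40 N, if the wrist force passes 120 N, or if a joint passes its speed limit or range.

## Robot

A 6-joint arm with a two-finger parallel gripper is mounted at the origin on the work surface. World frame = base frame: x ahead of the robot, y to its left, z up, the work surface at z = 0. Lengths are in m, angles in rad, forces in N, time in s.
With the tool pointing down it reaches from about 0.35 to 0.775 m from the base axis. Payload 7.3 kg.
Tool frame: the origin (TCP) lies between the finger pads; the fingertips stand 17 mm ahead of it and the grasp point (between the pads) lies 2 mm behind it; z points along the fingers, y is the line along which they close (so a half turn about z gives the same grasp; the last joint's range is limited). The gripper opens to 92 mm and grips with 3 to 60 N. Pads are 19 mm wide; open, the fingers measure 130 mm over their backs; the gripper's body (75 mm by 190 mm) begins 47 mm behind the grasp point.
Start: joints at [-0.146, 0.342, 1.524, -0, 1.275, -0.146], TCP at [0.525, 0, 0.244] pointing down, gripper open.
Joint ranges: [-2.53, 2.53], [-0.77, 2.02], [0.04, 2.7], [-1, 4.14], [0.28, 2.66], [-3.11, 3.11]. Speed limits (rad/s): [2.57, 2.57, 3.14, 3.14, 3.14, 3.14].

## Interface

Orientations are given as [roll, pitch, yaw] about the fixed x, y, z axes, in that order (R = Rz(yaw) Ry(pitch) Rx(roll)).
In Python, from cell import robot, optics gives the robot as it stands.
- The arm moves only by the tool play_rows, never from a script. Its argument "rows" is a list of rows, each a list of 7 numbers: the shift along the tool's x, y, z in cm, then the turn, a rotation vector about the tool's x, y, z in rad, then the opening, from 0 (shut) to 1 (fully open). In form: [[tx, ty, tz, wx, wy, wz, grip], ...]. A call has 1 to 20 rows; each row is the pose to reach, as a shift and turn from the pose commanded when the call began, along the tool's axes at that moment; what a row does not reach only later rows make up. A row lasts 1/10 s, in which the tool goes at most 50 mm and 8.59 degrees, less where a joint would pass 70% of its speed; a pose out of reach is approached as far as the arm can. A call with a gripper value outside its range is refused whole. The fingers move at their own pace and stop on an object; "squeeze" is the grip in N (left out, the last holds). Time passes only in rows, so rows that repeat a pose let the fingers close. It gives the time, the measured TCP pose, the force, the opening and the grip force at its end, in the units of the state.
- robot.observe(): the state, without advancing time (a new reading comes with each control period).
- optics.read_camera(name): name is "scene" or "side" or "wrist"; returns (picture, depth): 420x560x3 uint8, red, green, blue; 420x560 float32, m along the optical axis (not along the pixel's ray), 0 where there is no reading.
- optics.camera_model(name): a dict with "fx", "fy", "cx", "cy" (pixels), "origin" and "rotation" of the camera in the world; the wrist camera has in their place "tool_from_camera" (4x4, takes a point from camera to tool coordinates, whose origin is the TCP and whose axes are the flange's). Camera axes: x right, y up, looking along -z (the intrinsics and any distortion apply to the point x, -y, -z); pixel columns grow to the right and rows downward; lengths in m; the calibration is good to about 2 mm. A picture is of the moment at which its call begins: read the wrist's pose just before it. camera_model takes no time and is no camera call.
- robot.hand_in(): hands the job in; it is judged then, once.
The state is a dict: "time": time; "qpos": joint angles; "qvel": joint speeds; "joint_efforts": joint torques, N m; "tool_pos": TCP position; "tool_rot": TCP orientation; "contact_force": force on the tool from outside, world axes, zero at the start; "torque": the same for the moment, N m; "opening": finger opening in m; "grip_force": force on a finger pad.
Only numpy, scipy, OpenCV 4.12 (cv2) and the standard library are available. Lean on these libraries where they do the work, as an engineer would, in place of code of your own. Each camera call takes 0.05 s, during which the arm holds its last target. There are 200 camera calls.

## Working session

There is one attempt and no reset: what is moved stays moved. The work goes in short steps, Python scripts to look and compute and a tool call to move; the robot and the scene stay as the last step left them, time stands still between calls to the robot, and variables do not carry over. Pictures are saved under pics/ and viewed, at most 14 in all, crops included, and the job is handed in when it is done.

Besides the shell and the picture viewer there is one more tool, called after ">>>" as a command line: name --pt "numbers of a row" for each row, then --argument value for the rest. play_rows: Moves the arm, as the interface text tells. Its arguments: {"type":"object","properties":{"rows":{"type":"array"},"squeeze":{"type":"number"}},"required":["rows"]}

```bash
mkdir -p pics
python3 - <<'E'
from cell import robot, optics
import cv2,numpy as np
s=robot.observe(); print(s['time'],s['tool_pos'],s['tool_rot'],s['opening'])
for n in ['scene','side','wrist']:
    p,d=optics.read_camera(n); cv2.imwrite(f'pics/{n}0.png',p[:,:,::-1]); np.savez(f'{n}0.npz',p=p,d=d)
    print(n,{k:np.round(v,4).tolist() if not isinstance(v,str) else v for k,v in optics.camera_model(n).items()})
E
```

```text
0.0 [5.24604124e-01 6.91156662e-05 2.43056056e-01] [-3.14005920e+00 -1.96033068e-04  1.57081697e+00] 0.09176885124511179
scene {'fx': 415.0093, 'fy': 415.0093, 'cx': 284.8294, 'cy': 202.6053, 'origin': [1.1662, -0.5605, 0.6615], 'rotation': [0.9162, 0.0092, 0.7642]}
side {'fx': 452.8672, 'fy': 452.8672, 'cx': 274.7921, 'cy': 219.1128, 'origin': [0.4104, 0.8703, 0.7909], 'rotation': [0.8753, -0.006, -2.9165]}
wrist {'fx': 320.8179, 'fy': 320.8179, 'cx': 281.6145, 'cy': 213.8784, 'tool_from_camera': [[-0.0006, 0.9637, 0.2669, 0.0725], [1.0, 0.0003, 0.0012, -0.0003], [0.0011, 0.2669, -0.9637, -0.1407], [0.0, 0.0, 0.0, 1.0]]}
```

View pics/scene0.png

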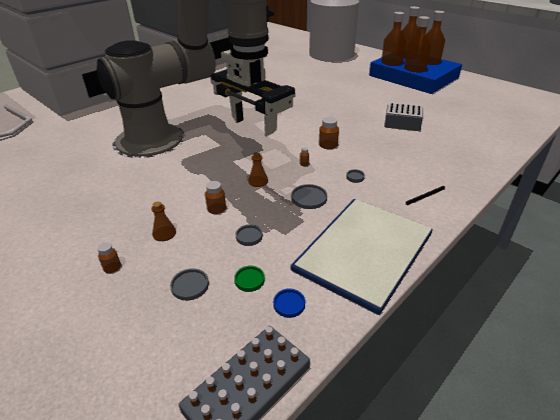

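View pics/side0.png

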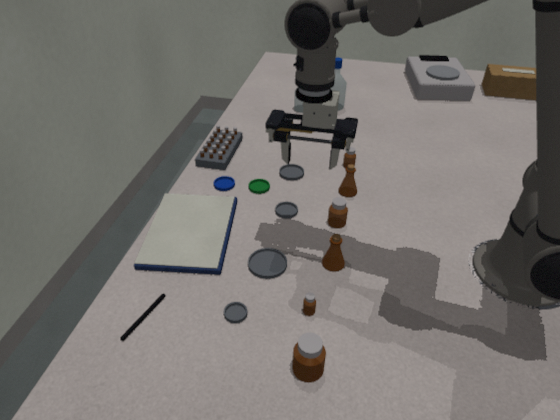

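View pics/wrist0.png

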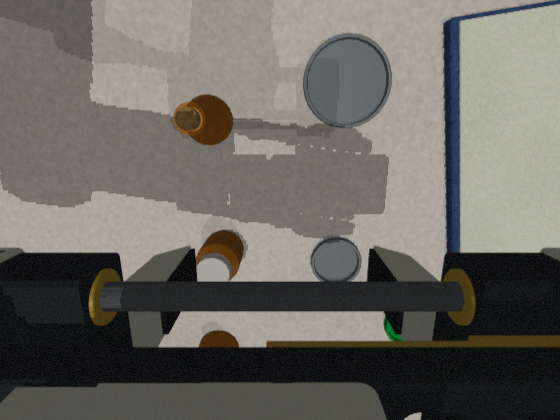

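```bash
cat > h.py <<'E'
import numpy as np
from scipy.spatial.transform import Rotation as Ro
from scipy.optimize import least_squares
from cell import robot, optics
def cloud(n,d,s=None):
    m=optics.camera_model(n); v,u=np.mgrid[:d.shape[0],:d.shape[1]]
    P=np.stack([(u-m['cx'])/m['fx']*d,-(v-m['cy'])/m['fy']*d,-d],-1)
    if n=='wrist':
        T=np.array(m['tool_from_camera']); P=P@T[:3,:3].T+T[:3,3]
        P=P@Ro.from_euler('xyz',s['tool_rot']).as_matrix().T+s['tool_pos']
    else:
        P=P@Ro.from_euler('xyz',m['rotation']).as_matrix().T+np.array(m['origin'])
    P[d<=0]=np.nan
    return P
WALL=dict(tiny=(.014,.034),small=(.019,.040),medium=(.025,.048),large=(.031,.056))
DISH=dict(tiny=.024,small=.030,medium=.037,large=.046)
def fitc(p,r,c0,free=False):
    f=lambda q:np.hypot(p[:,0]-q[0],p[:,1]-q[1])-(q[2] if free else r)
    s=least_squares(f,[*c0]+([r] if free else []),loss='soft_l1',f_scale=.001)
    return s.x,np.median(abs(f(s.x)))
E
python3 - <<'E'
from h import *
C={n:cloud(n,np.load(n+'0.npz')['d']) for n in('scene','side')}
B={'large':((329,138),(309,365)),'tiny':((305,160),(309,307)),'medium':((215,202),(338,216)),'small':((109,264),(350,160))}
F={'a':((258,175),(334,258)),'b':((162,228),(348,186))}
D={'tiny':((355,175),(235,312)),'large':((309,196),(267,263)),'small':((249,235),(287,210)),'medium':((190,284),(291,172)),'green':((249,278),(259,186)),'blue':((289,302),(224,183))}
for kind,O in('bottle',B),('flask',F),('dish',D):
  for k,px in O.items():
    for n,(u,v) in zip(C,px):
      P=C[n]; s=P[v-2:v+3,u-2:u+3].reshape(-1,3); s=np.nanmedian(s,0)
      q=P.reshape(-1,3); R=.05 if kind!='dish' else .065
      q=q[np.hypot(*(q-s)[:,:2].T)<R]
      if kind=='dish': q=q[(q[:,2]>.008)&(q[:,2]<.016)]; r=DISH.get(k,.03)
      elif kind=='flask': q=q[(q[:,2]>.065)&(q[:,2]<.1)]; r=.012
      else: q=q[(q[:,2]>.008)&(q[:,2]<WALL[k][1]-.002)]; r=WALL[k][0]
      if len(q)<8: print(kind,k,n,'few',len(q),s); continue
      x,e=fitc(q,r,q[:,:2].mean(0) if kind!='bottle' else s[:2]-.5*r*np.sign(np.array(optics.camera_model(n)['origin'])[:2]-s[:2])*0); xf,_=fitc(q,r,x,True)
      zt=C[n].reshape(-1,3); zt=zt[np.hypot(*(zt[:,:2]-x[:2]).T)<.012][:,2]
      print(kind,k,n,np.round(x,4),'err',round(e,4),'free',np.round(xf,4),len(q),'top',np.nanmax(zt).round(3))
E
```

```text
bottle large scene [0.4512 0.3747] err 0.0013 free [0.4516 0.3742 0.0305] 254 top 0.088
bottle large side [0.4539 0.3742] err 0.0004 free [0.4539 0.3745 0.0308] 432 top 0.088
bottle tiny scene [0.4899 0.218 ] err 0.0024 free [ 215.0814 -218.474   306.4043] 62 top 0.046
bottle tiny side [0.4716 0.2594] err 0.0029 free [-62.962  367.5272 372.7184] 87 top 0.036
bottle medium scene [ 0.4861 -0.1041] err 0.0051 free [ 638.0813 -429.2681  768.5987] 239 top 0.003
bottle medium side [ 0.4505 -0.0357] err 0.0051 free [-31.749  598.1998 599.1242] 209 top 0.571
bottle small scene [ 0.4787 -0.3766] err 0.0039 free [ 446.8536 -118.0343  461.6382] 204 top 0.03
bottle small side [ 0.4502 -0.3361] err 0.0045 free [ 11.2728 304.2598 304.8051] 86 top 0.038
flask a scene [0.4394 0.0772] err 0.0021 free [0.4408 0.0762 0.0103] 104 top 0.092
flask a side [0.4427 0.0776] err 0.0024 free [0.4426 0.0797 0.0099] 136 top 0.596
flask b scene [ 0.4356 -0.2275] err 0.0021 free [ 0.438  -0.2287  0.0097] 149 top 0.092
flask b side [ 0.4389 -0.2277] err 0.0024 free [ 0.439  -0.2246  0.0095] 93 top 0.091
dish tiny sc
[... 344 characters left out ...]
 0.5938 -0.0967] err 0.0011 free [ 0.5938 -0.0967  0.0299] 133 top 0.007
dish small side [ 0.5949 -0.0932] err 0.0014 free [ 0.5949 -0.0933  0.0298] 87 top 0.007
dish medium scene [ 0.6168 -0.2832] err 0.0011 free [ 0.6168 -0.2832  0.0368] 233 top 0.006
dish medium side [ 0.6176 -0.28  ] err 0.0013 free [ 0.6176 -0.28    0.0369] 81 top 0.005
dish green scene [ 0.6958 -0.1879] err 0.001 free [ 0.6958 -0.1879  0.0299] 173 top 0.006
dish green side [ 0.697  -0.1844] err 0.0016 free [ 0.697  -0.1844  0.0299] 70 top 0.006
dish blue scene [ 0.8004 -0.1769] err 0.0011 free [ 0.8005 -0.177   0.0298] 202 top 0.006
dish blue side [ 0.8014 -0.1738] err 0.0016 free [ 0.8014 -0.1737  0.0296] 63 top 0.007
```

Run:
```python
from h import *
C={n:cloud(n,np.load(n+'0.npz')['d']) for n in('scene','side')}
B={'large':((329,138),(309,365)),'tiny':((305,160),(309,307)),'medium':((215,202),(338,216)),'small':((109,264),(350,160))}
for k,px in B.items():
    for n,(u,v) in zip(C,px):
      P=C[n]; r=WALL[k][0]; s=np.nanmedian(P[v-1:v+2,u-1:u+2].reshape(-1,3),0)
      w=s[:2]-np.array(optics.camera_model(n)['origin'])[:2]; c=s[:2]+r*w/np.hypot(*w)
      q=P.reshape(-1,3); q=q[(np.hypot(*(q[:,:2]-c).T)<r+.008)]; h=np.nanmax(q[q[:,2]<.12][:,2])
      q=q[(q[:,2]>.006)&(q[:,2]<WALL[k][1]-.001)]
      x,e=fitc(q,r,c); xf,_=fitc(q,r,x,True)
      print(k,n,s.round(3),np.round(x,4),'err',round(e,4),'free',np.round(xf,4),len(q),'top',h.round(3))
```

```text
large scene [0.471 0.353 0.037] [0.4511 0.3747] err 0.0013 free [0.4515 0.3743 0.0306] 268 top 0.088
large side [0.449 0.403 0.057] [0.4539 0.3742] err 0.0004 free [0.4539 0.3745 0.0308] 466 top 0.089
tiny scene [0.484 0.228 0.019] [0.4727 0.236 ] err 0.0008 free [0.4733 0.2354 0.0133] 72 top 0.054
tiny side [0.473 0.248 0.03 ] [0.4755 0.235 ] err 0.0006 free [0.4754 0.2356 0.0135] 103 top 0.053
medium scene [ 0.47  -0.093  0.036] [ 0.4499 -0.0792] err 0.0008 free [ 0.4505 -0.0796  0.0244] 257 top 0.076
medium side [ 0.449 -0.055  0.042] [ 0.453  -0.0796] err 0.0009 free [ 0.453  -0.0793  0.0247] 224 top 0.076
small scene [ 0.465 -0.376  0.025] [ 0.4464 -0.3682] err 0.0005 free [ 0.4467 -0.3683  0.0187] 222 top 0.064
small side [ 0.445 -0.35   0.032] [ 0.4492 -0.3686] err 0.0014 free [ 0.4492 -0.3678  0.0184] 95 top 0.063
```

>>> play_rows --pt "-2 -2 2 0 0 0 1" --pt "-4 -4 5 0 0 0 1" --pt "-6 -6 8 0 0 0 1" --pt "-7.9 -7.3 10 0 0 0 1" --pt "-7.9 -7.3 12 0 0 0 1" --pt "-7.9 -7.3 15 0 0 0 1" --pt "-7.9 -7.3 18 0 0 0 1" --pt "-7.9 -7.3 20 0 0 0 1" --pt "-7.9 -7.3 20.7 0 0 0 1" --pt "-7.9 -7.3 20.7 0 0 0 1" --pt "-7.9 -7.3 20.7 0 0 0 1" --squeeze 15

```text
time: 1.25
tool_pos: [0.4526, -0.0791, 0.0374]
tool_rot: [3.14, 0.0, 1.571]
contact_force: [0.0, 0.6, -0.2]
opening: 0.0923
grip_force: 0.0
```

>>> play_rows --pt "0 0 0 0 0 0 0.45" --pt "0 0 0 0 0 0 0.4" --pt "0 0 0 0 0 0 0.3" --pt "0 0 0 0 0 0 0.3" --pt "0 0 0 0 0 0 0.3" --pt "0 0 0 0 0 0 0.3" --pt "0 0 0 0 0 0 0.3" --pt "0 0 0 0 0 0 0.3" --squeeze 15

```text
time: 2.05
tool_pos: [0.4518, -0.0789, 0.0368]
tool_rot: [-3.141, -0.0, 1.571]
contact_force: [-1.0, -0.6, 3.2]
opening: 0.0495
grip_force: 15.0
```

>>> play_rows --pt "0 0 -1 0 0 0 0.3" --pt "0 0 -3 0 0 0 0.3" --pt "0 0 -5.5 0 0 0 0.3" --pt "0 0 -8 0 0 0 0.3" --pt "-1.2 1 -8 0 0 0 0.3" --pt "-3.6 3 -8 0 0 0 0.3" --pt "-6.5 5.3 -8 0 0 0 0.3" --pt "-9.5 7.8 -8 0 0 0 0.3" --pt "-12.5 10.2 -8 0 0 0 0.3" --pt "-15.5 12.7 -8 0 0 0 0.3" --pt "-18 14.7 -8 0 0 0 0.3" --pt "-19.6 16 -8 0 0 0 0.3" --pt "-20.2 16.5 -8 0 0 0 0.3" --pt "-20.2 16.5 -8 0 0 0 0.3" --pt "-20.2 16.5 -6.5 0 0 0 0.3" --pt "-20.2 16.5 -4.5 0 0 0 0.3" --pt "-20.2 16.5 -3 0 0 0 0.3" --pt "-20.2 16.5 -2 0 0 0 0.3" --pt "-20.2 16.5 -2 0 0 0 0.3"

```text
time: 3.95
tool_pos: [0.6159, -0.2799, 0.0547]
tool_rot: [-3.138, -0.002, 1.571]
contact_force: [0.6, 0.3, -1.1]
opening: 0.0492
grip_force: 15.0
```

>>> play_rows --pt "-0.1 0.1 0.5 0 0 0 0.3" --pt "-0.1 0.1 1.0 0 0 0 0.3" --pt "-0.1 0.1 1.3 0 0 0 0.3" --pt "-0.1 0.1 1.5 0 0 0 0.3" --pt "-0.1 0.1 1.5 0 0 0 0.3" --pt "-0.1 0.1 1.5 0 0 0 0.3"

```text
time: 4.55
tool_pos: [0.6181, -0.282, 0.0419]
tool_rot: [3.141, 0.0, 1.571]
contact_force: [-0.9, 0.4, -2.2]
opening: 0.0492
grip_force: 15.0
```

>>> play_rows --pt "0 0 0.15 0 0 0 0.3" --pt "0 0 0.15 0 0 0 0.3" --pt "0 0 0.15 0 0 0 0.65" --pt "0 0 0.15 0 0 0 0.8" --pt "0 0 0.15 0 0 0 0.9" --pt "0 0 0.15 0 0 0 0.9" --pt "0 0 -1 0 0 0 0.9" --pt "0 0 -3 0 0 0 0.9" --pt "0 0 -6 0 0 0 0.9" --pt "0 0 -9 0 0 0 0.9" --pt "-1 -2 -9 0 0 0 0.9" --pt "-3 -5.9 -9 0 0 0 0.9" --pt "-5 -10 -9 0 0 0 0.9" --pt "-7 -14 -9 0 0 0 0.9" --pt "-8.7 -17 -9 0 0 0 0.9" --pt "-8.7 -17 -9 0 0 0 0.9"

```text
time: 6.15
tool_pos: [0.4449, -0.3712, 0.1329]
tool_rot: [-3.141, 0.001, 1.567]
contact_force: [-0.0, 0.3, 0.7]
opening: 0.0826
grip_force: 0.0
```

Run:
```python
from h import *
import cv2
p,d=optics.read_camera('scene'); cv2.imwrite('pics/s1.png',cv2.resize(p[160:330,60:340,::-1],None,fx=2,fy=2))
q=cloud('scene',d).reshape(-1,3); c=np.array([.617,-.2815]); q=q[(np.hypot(*(q[:,:2]-c).T)<.05)&(q[:,2]>.02)]
print('top',q[:,2].max()); w=q[q[:,2]<.05]; print(fitc(w,.025,c))
w=q[(q[:,2]>.073)];print('cap',w[:,:2].mean(0),len(w)); print(robot.observe()['tool_pos'])
```

```text
top 0.0795302989851695
(array([ 0.6178595 , -0.28219861]), np.float64(0.0005268355340579366))
cap [ 0.62051054 -0.28358171] 220
[ 0.44674674 -0.37031984  0.13292605]
```

View pics/s1.png

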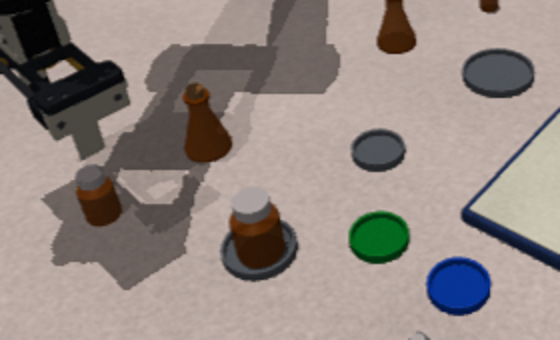

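The medium bottle stands upright in the medium dish (crop pixel 256,235), centred to about 1 mm by the fit. The gripper is above the small bottle (98,195), so I go down on it next.

>>> play_rows --pt "0.1 0.1 2 0 0 0 0.9" --pt "0.1 0.1 5 0 0 0 0.9" --pt "0.1 0.1 8 0 0 0 0.9" --pt "0.1 0.1 9.5 0 0 0 0.9" --pt "0.1 0.1 10.1 0 0 0 0.9" --pt "0.1 0.1 10.1 0 0 0 0.9" --pt "0.1 0.1 10.1 0 0 0 0.35" --pt "0.1 0.1 10.1 0 0 0 0.25" --pt "0.1 0.1 10.1 0 0 0 0.2" --pt "0.1 0.1 10.1 0 0 0 0.2" --pt "0.1 0.1 10.1 0 0 0 0.2" --pt "0.1 0.1 10.1 0 0 0 0.2" --pt "0.1 0.1 10.1 0 0 0 0.2" --pt "0.1 0.1 10.1 0 0 0 0.2" --squeeze 12

```text
time: 7.6
tool_pos: [0.4489, -0.368, 0.0309]
tool_rot: [-3.142, 0.0, 1.571]
contact_force: [-0.8, 0.1, 2.2]
opening: 0.0373
grip_force: 12.0
```

>>> play_rows --pt "0 0 -1 0 0 0 0.2" --pt "0 0 -3 0 0 0 0.2" --pt "0 0 -6 0 0 0 0.2" --pt "0 0 -9 0 0 0 0.2" --pt "2 1.1 -9 0 0 0 0.2" --pt "5 2.7 -9 0 0 0 0.2" --pt "8.5 4.6 -9 0 0 0 0.2" --pt "12 6.4 -9 0 0 0 0.2" --pt "16 8.5 -9 0 0 0 0.2" --pt "20 10.7 -9 0 0 0 0.2" --pt "23.5 12.5 -9 0 0 0 0.2" --pt "26 13.9 -9 0 0 0 0.2" --pt "27.3 14.5 -9 0 0 0 0.2" --pt "27.3 14.5 -9 0 0 0 0.2" --pt "27.3 14.5 -7.5 0 0 0 0.2" --pt "27.3 14.5 -5 0 0 0 0.2" --pt "27.3 14.5 -3 0 0 0 0.2" --pt "27.3 14.5 -2 0 0 0 0.2" --pt "27.3 14.5 -2 0 0 0 0.2"

```text
time: 9.5
tool_pos: [0.5928, -0.0961, 0.0495]
tool_rot: [-3.139, -0.001, 1.569]
contact_force: [0.4, -0.3, -1.4]
opening: 0.0374
grip_force: 12.0
```

>>> play_rows --pt "0 0.1 0.6 0 0 0 0.2" --pt "0 0.1 1.1 0 0 0 0.2" --pt "0 0.1 1.4 0 0 0 0.2" --pt "0 0.1 1.6 0 0 0 0.2" --pt "0 0.1 1.65 0 0 0 0.2" --pt "0 0.1 1.65 0 0 0 0.2" --pt "0 0.1 1.65 0 0 0 0.2"

```text
time: 10.2
tool_pos: [0.5951, -0.095, 0.0348]
tool_rot: [3.141, 0.0, 1.571]
contact_force: [-2.5, -0.1, 5.6]
opening: 0.0374
grip_force: 12.0
```

>>> play_rows --pt "0 0 0 0 0 0 0.5" --pt "0 0 0 0 0 0 0.7" --pt "0 0 0 0 0 0 0.8" --pt "0 0 0 0 0 0 0.8" --pt "0 0 -1 0 0 0 0.8" --pt "0 0 -3 0 0 0 0.8" --pt "0 0 -6 0 0 0 0.8" --pt "0 0 -9 0 0 0 0.8" --pt "3 -1 -9 0 0 0 0.8" --pt "7 -2.5 -9 0 0 0 0.8" --pt "11 -4 -9 0 0 0 0.8" --pt "15 -5.4 -9 0 0 0 0.8" --pt "19 -6.9 -9 0 0 0 0.8" --pt "23 -8.3 -9 0 0 0 0.8" --pt "27 -9.8 -9 0 0 0 0.8" --pt "30 -10.9 -9 0 0 0 0.8" --pt "32 -11.6 -9 0 0 0 0.8" --pt "33 -12 -9 0 0 0 0.8" --pt "33 -12 -9 0 0 0 0.8" --pt "33 -12 -9 0 0 0 0.8"

```text
time: 12.2
tool_pos: [0.4754, 0.2344, 0.1245]
tool_rot: [3.141, 0.0, 1.571]
contact_force: [0.6, -0.2, 0.1]
opening: 0.0733
grip_force: 0.0
```

Run:
```python
from h import *
print(robot.observe()['tool_pos'])
p,d=optics.read_camera('scene')
Q=cloud('scene',d).reshape(-1,3)
for c,r,h in(((.5944,-.095),.019,.044),((.474,.2355),.014,.034)):
    q=Q[(np.hypot(*(Q[:,:2]-c).T)<r+.012)&(Q[:,2]<.1)]
    w=q[(q[:,2]>.018)&(q[:,2]<h)]; print('top',np.nanmax(q[:,2]),fitc(w,r,c))
```

```text
[0.47541652 0.2344183  0.12446733]
top 0.06764920824901088 (array([ 0.5944637 , -0.09528842]), np.float64(0.0006508162365634097))
top 0.05373480606613534 (array([0.47262414, 0.23580523]), np.float64(0.0013692276131909951))
```

>>> play_rows --pt "0.1 -0.1 2 0 0 0 0.8" --pt "0.1 -0.1 5 0 0 0 0.8" --pt "0.1 -0.1 8 0 0 0 0.8" --pt "0.1 -0.1 9 0 0 0 0.8" --pt "0.1 -0.1 9.4 0 0 0 0.8" --pt "0.1 -0.1 9.4 0 0 0 0.8" --pt "0.1 -0.1 9.4 0 0 0 0.35" --pt "0.1 -0.1 9.4 0 0 0 0.25" --pt "0.1 -0.1 9.4 0 0 0 0.15" --pt "0.1 -0.1 9.4 0 0 0 0.1" --pt "0.1 -0.1 9.4 0 0 0 0.1" --pt "0.1 -0.1 9.4 0 0 0 0.1" --pt "0.1 -0.1 9.4 0 0 0 0.1" --pt "0.1 -0.1 9.4 0 0 0 0.1" --squeeze 10

```text
time: 13.65
tool_pos: [0.474, 0.2361, 0.0303]
tool_rot: [3.142, -0.0, 1.571]
contact_force: [-0.3, -0.4, 2.0]
opening: 0.0273
grip_force: 10.0
```

>>> play_rows --pt "0 0 -1 0 0 0 0.1" --pt "0 0 -3 0 0 0 0.1" --pt "0 0 -5 0 0 0 0.1" --pt "0 0 -6 0 0 0 0.1" --pt "0.4 1.5 -6 0 0 0 0.1" --pt "1.2 4.5 -6 0 0 0 0.1" --pt "2.2 8 -6 0 0 0 0.1" --pt "3.2 11.5 -6 0 0 0 0.1" --pt "3.9 14 -6 0 0 0 0.1" --pt "4.3 15.4 -6 0 0 0 0.1" --pt "4.3 15.4 -6 0 0 0 0.1" --pt "4.3 15.4 -5 0 0 0 0.1" --pt "4.3 15.4 -3 0 0 0 0.1" --pt "4.3 15.4 -2 0 0 0 0.1" --pt "4.3 15.4 -2 0 0 0 0.1" --pt "4.3 15.4 -2 0 0 0 0.1"

```text
time: 15.25
tool_pos: [0.6277, 0.279, 0.0504]
tool_rot: [-3.141, 0.0, 1.571]
contact_force: [0.7, 0.1, 1.1]
opening: 0.0274
grip_force: 10.0
```

>>> play_rows --pt "0 0.1 0.6 0 0 0 0.1" --pt "0 0.1 1.1 0 0 0 0.1" --pt "0 0.1 1.4 0 0 0 0.1" --pt "0 0.1 1.6 0 0 0 0.1" --pt "0 0.1 1.65 0 0 0 0.1" --pt "0 0.1 1.65 0 0 0 0.1" --pt "0 0.1 1.65 0 0 0 0.1"

```text
time: 15.95
tool_pos: [0.6289, 0.279, 0.0343]
tool_rot: [3.142, 0.0, 1.571]
contact_force: [-3.2, -0.4, 5.1]
opening: 0.0276
grip_force: 10.0
```

>>> play_rows --pt "0 0 0 0 0 0 0.5" --pt "0 0 0 0 0 0 0.7" --pt "0 0 0 0 0 0 0.8" --pt "0 0 0 0 0 0 0.8" --pt "0 0 -1 0 0 0 0.8" --pt "0 0 -3 0 0 0 0.8" --pt "0 0 -6 0 0 0 0.9" --pt "0 0 -9 0 0 0 1" --pt "0 0 -12 0 0 0 1" --pt "1 -2 -12 0 0 0 1" --pt "3 -5.5 -12 0 0 0 1" --pt "5 -9 -12 0 0 0 1" --pt "7 -13 -12 0 0 0 1" --pt "8.5 -16 -12 0 0 0 1" --pt "9.5 -17.6 -12 0 0 0 1" --pt "9.5 -17.6 -12 0 0 0 1" --pt "9.5 -17.6 -12 0 0 0 1"

```text
time: 17.65
tool_pos: [0.454, 0.3741, 0.1543]
tool_rot: [3.14, -0.0, 1.571]
contact_force: [0.6, 0.2, -0.2]
opening: 0.0918
grip_force: 0.0
```

Run:
```python
from h import *
print(robot.observe()['tool_pos'])
for n in 'scene','side':
  p,d=optics.read_camera(n)
  Q=cloud(n,d).reshape(-1,3)
  c,r,h=(.6285,.279),.014,.036
  q=Q[(np.hypot(*(Q[:,:2]-c).T)<r+.012)&(Q[:,2]<.1)]
  w=q[(q[:,2]>.018)&(q[:,2]<h)]; print('top',np.nanmax(q[:,2]),fitc(w,r,c))
```

```text
[0.45403148 0.3740696  0.15425846]
top 0.05714377745451504 (array([0.62814869, 0.27895711]), np.float64(0.0008694004001195115))
top 0.0576563170606289 (array([0.63096916, 0.27758016]), np.float64(0.0005253385312334671))
```

Tiny is placed well. I descend on the large bottle.

>>> play_rows --pt "0 -0.1 2 0 0 0 1" --pt "0 -0.1 5 0 0 0 1" --pt "0 -0.1 8 0 0 0 1" --pt "0 -0.1 10 0 0 0 1" --pt "0 -0.1 10.9 0 0 0 1" --pt "0 -0.1 10.9 0 0 0 1" --pt "0 -0.1 10.9 0 0 0 0.7" --pt "0 -0.1 10.9 0 0 0 0.6" --pt "0 -0.1 10.9 0 0 0 0.45" --pt "0 -0.1 10.9 0 0 0 0.45" --pt "0 -0.1 10.9 0 0 0 0.45" --pt "0 -0.1 10.9 0 0 0 0.45" --pt "0 -0.1 10.9 0 0 0 0.45" --squeeze 20

```text
time: 19.05
tool_pos: [0.4522, 0.3742, 0.0454]
tool_rot: [3.141, -0.0, 1.571]
contact_force: [-0.8, -1.2, 6.1]
opening: 0.061
grip_force: 20.0
```

>>> play_rows --pt "0 0 -1 0 0 0 0.45" --pt "0 0 -3 0 0 0 0.45" --pt "0 0 -6 0 0 0 0.45" --pt "0 0 -9 0 0 0 0.45" --pt "-1.8 1 -9 0 0 0 0.45" --pt "-4.5 2.5 -9 0 0 0 0.45" --pt "-8 4.5 -9 0 0 0 0.45" --pt "-11.5 6.5 -9 0 0 0 0.45" --pt "-15 8.5 -9 0 0 0 0.45" --pt "-18.5 10.5 -9 0 0 0 0.45" --pt "-22 12.4 -9 0 0 0 0.45" --pt "-24.5 13.8 -9 0 0 0 0.45" --pt "-25.7 14.5 -9 0 0 0 0.45" --pt "-25.7 14.5 -9 0 0 0 0.45" --pt "-25.7 14.5 -7.5 0 0 0 0.45" --pt "-25.7 14.5 -5 0 0 0 0.45" --pt "-25.7 14.5 -3 0 0 0 0.45" --pt "-25.7 14.5 -2 0 0 0 0.45" --pt "-25.7 14.5 -2 0 0 0 0.45" --pt "-25.7 14.5 -2 0 0 0 0.45"

```text
time: 21.05
tool_pos: [0.5972, 0.1178, 0.0655]
tool_rot: [3.141, -0.0, 1.572]
contact_force: [0.0, 0.4, -1.6]
opening: 0.0614
grip_force: 20.0
```

>>> play_rows --pt "0 0 0.6 0 0 0 0.45" --pt "0 0 1.1 0 0 0 0.45" --pt "0 0 1.4 0 0 0 0.45" --pt "0 0 1.6 0 0 0 0.45" --pt "0 0 1.65 0 0 0 0.45" --pt "0 0 1.65 0 0 0 0.45" --pt "0 0 1.65 0 0 0 0.45"

```text
time: 21.75
tool_pos: [0.5969, 0.1169, 0.0494]
tool_rot: [3.142, 0.0, 1.571]
contact_force: [-4.0, -1.2, 6.7]
opening: 0.0611
grip_force: 20.0
```

>>> play_rows --pt "0 0 0 0 0 0 0.8" --pt "0 0 0 0 0 0 0.95" --pt "0 0 0 0 0 0 1" --pt "0 0 0 0 0 0 1" --pt "0 0 0 0 0 0 1" --pt "0 0 -1 0 0 0 1" --pt "0 0 -3 0 0 0 1" --pt "0 0 -6 0 0 0 1" --pt "0 0 -10 0 0 0 1" --pt "0 0 -14 0 0 0 1" --pt "0 0 -18 0 0 0 1" --pt "0 0 -18 0 0 0 1" --pt "0 0 -18 0 0 0 1" --pt "0 0 -18 0 0 0 1"

```text
time: 23.15
tool_pos: [0.5963, 0.1169, 0.2273]
tool_rot: [-3.14, 0.0, 1.571]
contact_force: [0.9, 0.1, -1.1]
opening: 0.0919
grip_force: 0.0
```

Run:
```python
from h import *
import cv2
L=dict(tiny=(.6285,.279),large=(.5968,.117),small=(.5944,-.095),medium=(.617,-.2815))
for n in 'scene','side':
  p,d=optics.read_camera(n); cv2.imwrite(f'pics/{n}9.png',p[:,:,::-1])
  Q=cloud(n,d).reshape(-1,3)
  for k,c in L.items():
    r,h=WALL[k]; q=Q[(np.hypot(*(Q[:,:2]-c).T)<r+.009)&(Q[:,2]<.1)]
    w=q[(q[:,2]>.018)&(q[:,2]<h+.003)]; print(n,k,'top',np.nanmax(q[:,2]).round(3),fitc(w,r,c)[0]-c)
  for c in (.441,.0775),(.4375,-.2275):
    q=Q[(np.hypot(*(Q[:,:2]-c).T)<.04)&(Q[:,2]<.1)&(Q[:,2]>.065)]; print('flask',fitc(q,.012,c)[0])
```

```text
scene tiny top 0.057 [-0.00048793 -0.00036696]
scene large top 0.093 [-0.00074332  0.00059907]
scene small top 0.068 [ 0.00024021 -0.00013456]
scene medium top 0.08 [ 0.00081307 -0.00079928]
flask [0.44012652 0.07746307]
flask [ 0.43556041 -0.22745165]
side tiny top 0.058 [ 0.00242989 -0.00089415]
side large top 0.092 [ 2.26473697e-03 -2.88607950e-05]
side small top 0.067 [ 0.00310686 -0.00038919]
side medium top 0.041 [ 0.00411372 -0.00213515]
flask [0.44203456 0.07710263]
flask [ 0.4382683 -0.2274154]
```

View pics/scene9.png

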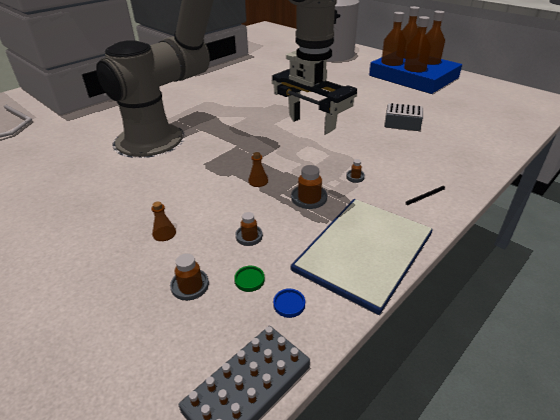

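All four bottles stand upright in their own dishes (tiny at 355,170; large at 310,188; small at 249,230; medium at 188,277). The flasks haven't moved and the gripper is clear.

```bash
python3 -c "
from cell import robot
print(robot.hand_in())"
```

```text
the job is handed in; nothing more can be done
None
```

The job is handed in at about 23 s: all four bottles stand upright in the dishes of their own size, within about 5 mm of centre by the final camera check, and both flasks are where they were; the hand-in gave no verdict.

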